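Put the living room on charge

ROBOT

A 6-joint arm with a two-finger parallel gripper is mounted at the origin on the work surface. World frame = base frame: x ahead of the robot, y to its left, z up, the work surface at z = 0. Lengths are in m, angles in degrees, forces in N, time in s.
With the tool pointing down it reaches from about 0.325 to 0.75 m from the base axis. Payload 7.6 kg.
Tool frame: the origin (TCP) lies at the very end of the fingers, on their centre line; the grasp point (between the pads) lies 19 mm behind it; z points along the fingers, y is the line along which they close (so a half turn about z gives the same grasp; the last joint's range is limited). The gripper opens to 85 mm and grips with 20 to 120 N. Pads are 22 mm wide; open, the fingers measure 114 mm over their backs; the gripper's body (76 mm by 85 mm) begins 54 mm behind the grasp point. The pads swing forward as they close: fully open they stand 13 mm farther back than shut.
Start: joints at [67.305, 2.991, 80.254, -0, 96.75, -4.028], TCP at [0.168, 0.497, 0.231] pointing down, gripper open.
Joint ranges: [-166.34, 166.34], [-52.06, 124.39], [6.96, 135.62], [-60.46, 240.46], [14.63, 156.25], [-167.68, 167.68]. Speed limits (degrees/s): [147.25, 147.25, 172.46, 180, 180, 180].

INTERFACE

Orientations are given as [roll, pitch, yaw] about the fixed x, y, z axes, in that order (R = Rz(yaw) Ry(pitch) Rx(roll)).
In Python, from plant import get_obs, camera, camera_model, sign_off gives the robot as it stands. The module is installed in compiled form; this text tells all that it offers.
- The arm moves only by the tool drive_tool, never from a script. Its argument "steps" is text: rows parted by semicolons, each of 6 numbers parted by spaces: the shift along the tool's x, y, z in mm, then the turn, a rotation vector about the tool's x, y, z in degrees. In form: dx dy dz wx wy wz; .... A call has 1 to 10 rows; each row is the pose to reach, as a shift and turn from the pose commanded when the call began, along the tool's axes at that moment; what a row does not reach only later rows make up. A row lasts 1/10 s, in which the tool goes at most 50 mm and 8.59 degrees, less where a joint would pass 70% of its speed; a pose out of reach is approached as far as the arm can. A call with a gripper value outside its range is refused whole. "jaw" is the closure, from 0 (fully open) to 1 (shut), set as the call begins (left out, the last holds). The fingers move at their own pace and stop on an object; the grip force is fixed at half the most. Time passes only in rows, so rows that repeat a pose let the fingers close. It gives the time, the measured TCP pose, the force, the opening and the grip force at its end, in the units of the state.
- get_obs(): the state, without advancing time (a new reading comes with each control period).
- camera(name): name is "scene" or "top" or "wrist"; returns the picture (400x640x3 uint8, red, green, blue); there is no depth.
- camera_model(name): a dict with "K" (3x3 intrinsics, pixels), "rvec" (rotation vector, rad) and "tvec" (3), from world to camera coordinates, as OpenCV has them. Camera axes: x right, y down, z forward; pixel columns grow to the right and rows downward; lengths in m; the calibration is good to about 2 mm. A picture is of the moment at which its call begins: read the wrist's pose just before it. camera_model takes no time and is no camera call; for the wrist camera it gives the pose at the moment of the call.
- sign_off(): hands the job in; it is judged then, once.
The state is a dict: "t": time; "q": joint angles; "joint_vel": joint speeds; "effort": joint torques, N m; "eef_pos": TCP position; "orientation": TCP orientation; "force": force on the tool from outside, world axes, zero at the start; "wrist_torque": the same for the moment, N m; "opening": finger opening in m; "grasp_force": force on a finger pad.
Only numpy, scipy, OpenCV 4.12 (cv2) and the standard library are available. Lean on these libraries where they do the work, as an engineer would, in place of code of your own. Each camera call takes 0.05 s, during which the arm holds its last target. There are 200 camera calls.

TASK

Put everything on the charging dock for the night: stand the brass owl, which someone left on top of the dock, upright on its round cork coaster; slide each tracker card flat along the shelf, without ever picking it up, fully home against the back stop of a front bay of its own; and take the earbud cases off the lazy Susan and lay each one lid side up, centred, on a top pad of its own. Finally, when all is in place, press the dock's power button right down and let it go. Leave the vase, the remotes in their holder and the marble jar where they are, and never knock the owl over.

Things in the scene. Friction and masses are not known exactly. Their poses are not given: they have to be found in the camera images.
- dock: grey fixed charging dock: 3 card bays open to dock -x, housing behind. Origin: on the shelf, foot of the back stop, mid bay; x into the housing, y left, z up. Housing x 0 to 75, y -182 to 122 mm, 30 high; its front (x 0) is the bays' back stop. Bays 66 mm wide, floor is the shelf; ribs at y -117, -39, 39, 117, 12 wide, 8 high, out to x -61. Top: 3 flush dark pads 55 x 70 mm, power button
- bay0 (a point): where the centre of a card's underside lies when it is fully home in the left bay (dock x -43, y +78 mm, on the shelf). Axes as the dock's: x into the back stop
- bay1 (a point): the same for the middle bay (dock x -43, y 0 mm)
- bay2 (a point): the same for the right bay (dock x -43, y -78 mm)
- pad0 (a point): centre of the left pad on the dock's top (dock x +37.5, y +78 mm, 30 mm above the shelf)
- pad1 (a point): centre of the middle pad (dock x +37.5, y 0 mm)
- pad2 (a point): centre of the right pad (dock x +37.5, y -78 mm)
- power (a joint): travel of the power button, m: 0 out, 0.006 right down; springs back. Fully down takes about 5 N
- power_top (a point): middle of the top face of the power button (black, 26 mm across, its top 40 mm above the shelf when out, on the right end of the dock's top at dock x +37.5, y -150 mm); pressed straight down. The point moves with the button
- card0: rechargeable tracker card, a rigid white plastic card 86 x 54 x 3 mm, 30 g, lying flat on the shelf. Origin: centre of its underside; x along the 86 mm, y along the 54 mm, z up. Either end may go in first. Slides more easily on the lacquered shelf (friction about 0.3) than under a fingertip pressing on it with 10 to 20 N; turns with the finger only while sliding along. May be absent
- card1: rechargeable tracker card, a rigid white plastic card 86 x 54 x 3 mm, 30 g, lying flat on the shelf. Origin: centre of its underside; x along the 86 mm, y along the 54 mm, z up. Either end may go in first. Slides more easily on the lacquered shelf (friction about 0.3) than under a fingertip pressing on it with 10 to 20 N; turns with the finger only while sliding along. May be absent
- card2: rechargeable tracker card, a rigid white plastic card 86 x 54 x 3 mm, 30 g, lying flat on the shelf. Origin: centre of its underside; x along the 86 mm, y along the 54 mm, z up. Either end may go in first. Slides more easily on the lacquered shelf (friction about 0.3) than under a fingertip pressing on it with 10 to 20 N; turns with the finger only while sliding along. May be absent
- susan: lazy Susan, a bamboo disc 240 mm across that turns freely on a fixed black foot; top face 22 mm above the shelf. Origin: its axis, on the shelf
- case0: earbud charging case, white plastic block 46 (x) x 60 (y) x 24 (z) mm with rounded edges, 55 g, lying lid side (z) up on the lazy Susan, at first about 68 mm from its axis with the 46 mm side roughly pointing outwards. Origin: centre of its underside. May be absent
- case1: earbud charging case, white plastic block 46 (x) x 60 (y) x 24 (z) mm with rounded edges, 55 g, lying lid side (z) up on the lazy Susan, at first about 68 mm from its axis with the 46 mm side roughly pointing outwards. Origin: centre of its underside. May be absent
- case2: earbud charging case, white plastic block 46 (x) x 60 (y) x 24 (z) mm with rounded edges, 55 g, lying lid side (z) up on the lazy Susan, at first about 68 mm from its axis with the 46 mm side roughly pointing outwards. Origin: centre of its underside. May be absent
- owl: brass-tone metal owl, 80 mm tall, 0.25 kg, on a round foot 46 mm across and 8 mm thick; body round, 33 mm across from 30 to 48 mm above its underside, narrowing to 28 mm at 60 mm. At first it stands somewhere on the dock's top pads. Origin: centre of its underside, z up
- coaster: round cork coaster, 100 mm across, 6 mm thick, fixed to the shelf. Origin: centre of its underside, on the shelf
- vase: black ceramic vase, 84 mm across, 150 mm tall; leave alone. Origin: centre of its underside
- holder: black silicone holder 75 x 115 x 75 mm with two beige remotes standing in it to 157 mm; leave alone. Origin: centre of its underside
- jar: glass jar of blue marbles with a clip-on lid, 82 mm across, 97 mm tall; leave alone. Origin: centre of its underside
Mind the look-alikes: they are no part of the job. Leave any purple look-alike of the card0 alone. What is shaped like the case2 but turquoise is not meant.

How it is judged (in metres and radians):
On the way, in this order (a step that is already met when the one before it is completed fails the run):
1. the owl stands on its coaster, every card lies home in a bay and every earbud case on a pad (horizontal distance between owl and coaster below 0.026 m and height (world z) of owl below 0.012 m and angle between owl's own z axis and vertical below 0.1 rad and ((x of card0 in the frame of bay0 between -0.007 and 0.01 m and y of card0 in the frame of bay0 between -0.012 and 0.012 m and angle between the x axis of card0 and the x axis of dock, either way round below 0.15 rad and height (world z) of card0 below 0.005 m) or (x of card0 in the frame of bay1 between -0.007 and 0.01 m and y of card0 in the frame of bay1 between -0.012 and 0.012 m and angle between the x axis of card0 and the x axis of dock, either way round below 0.15 rad and height (world z) of card0 below 0.005 m) or (x of card0 in the frame of bay2 between -0.007 and 0.01 m and y of card0 in the frame of bay2 between -0.012 and 0.012 m and angle between the x axis of card0 and the x axis of dock, either way round below 0.15 rad and height (world z) of card0 below 0.005 m)) and ((x of card1 in the frame of bay0 between -0.007 and 0.01 m and y of card1 in the frame of bay0 between -0.012 and 0.012 m and angle between the x axis of card1 and the x axis of dock, either way round below 0.15 rad and height (world z) of card1 below 0.005 m) or (x of card1 in the frame of bay1 between -0.007 and 0.01 m and y of card1 in the frame of bay1 between -0.012 and 0.012 m and angle between the x axis of card1 and the x axis of dock, either way round below 0.15 rad and height (world z) of card1 below 0.005 m) or (x of card1 in the frame of bay2 between -0.007 and 0.01 m and y of card1 in the frame of bay2 between -0.012 and 0.012 m and angle between the x axis of card1 and the x axis of dock, either way round below 0.15 rad and height (world z) of card1 below 0.005 m)) and ((x of card2 in the frame of bay0 between -0.007 and 0.01 m and y of card2 in the frame of bay0 between -0.012 and 0.012 m and angle between the x axis of card2 and the x axis of dock, either way round below 0.15 rad and height (world z) of card2 below 0.005 m) or (x of card2 in the frame of bay1 between -0.007 and 0.01 m and y of card2 in the frame of bay1 between -0.012 and 0.012 m and angle between the x axis of card2 and the x axis of dock, either way round below 0.15 rad and height (world z) of card2 below 0.005 m) or (x of card2 in the frame of bay2 between -0.007 and 0.01 m and y of card2 in the frame of bay2 between -0.012 and 0.012 m and angle between the x axis of card2 and the x axis of dock, either way round below 0.15 rad and height (world z) of card2 below 0.005 m)) and (horizontal distance between case0 and pad0 below 0.015 m or horizontal distance between case0 and pad1 below 0.015 m or horizontal distance between case0 and pad2 below 0.015 m) and height (world z) of case0 between 0.025 and 0.036 m and angle between each of case0, case1, case2's own z axis and vertical below 0.15 rad and (horizontal distance between case1 and pad0 below 0.015 m or horizontal distance between case1 and pad1 below 0.015 m or horizontal distance between case1 and pad2 below 0.015 m) and height (world z) of case1 between 0.025 and 0.036 m and (horizontal distance between case2 and pad0 below 0.015 m or horizontal distance between case2 and pad1 below 0.015 m or horizontal distance between case2 and pad2 below 0.015 m) and height (world z) of case2 between 0.025 and 0.036 m), for 0.2 s.
2. the power button is pressed right down (value of joint power above 0.0045 m), for 0.05 s.
At the end, for the whole second after the job is handed in: Owl upright (0.1 rad) on the coaster, within 26 mm of its centre; each card flat in a bay, within 7 mm of fully home, 12 mm sideways and 0.15 rad; each case level, lid up, within 15 mm of the centre of a pad; button out again, all at rest (all of step 1 and linear speed of each of card0, card1, card2, case0, case1, case2, owl below 0.02 m/s and value of joint power below 0.002 m); the robot touches nothing.
It fails at once if a tracker card is lifted off the shelf by more than 20 mm (height (world z) of any of card0, card1, card2 above 0.02 m).
It fails at once if the owl is knocked over (angle between owl's own z axis and vertical above 0.6 rad).
It fails at once if the power button is pressed while the metal owl is not yet on its coaster (value of joint power above 0.0035 m and horizontal distance between owl and coaster above 0.03 m).
It fails at once if the vase, the remote holder or the marble jar is shifted by more than 20 mm (distance of any of vase, holder, jar from where it was at the start of the episode above 0.02 m).
Of card0, card1, card2 only 2 to 3 are there at a start; the rules pass over those that are not, and their reading is None.
Of case0, case1, case2 only 2 to 3 are there at a start; the rules pass over those that are not, and their reading is None.
At some moment in a run one of card0, card1, card2 may be knocked a few centimetres aside while the robot is not near it.
It also fails if it takes over 208 s, if anything falls off the work surface, if the arm or the gripper's body presses on something with over 40 N, if the wrist force passes 120 N, or if a joint passes its speed limit or range.

## Working session

There is one attempt and no reset: what is moved stays moved. The work goes in short steps, Python scripts to look and compute and a tool call to move; the robot and the scene stay as the last step left them, time stands still between calls to the robot, and variables do not carry over. Pictures are saved under pics/ and viewed, at most 14 in all, crops included, and the job is handed in when it is done.

Besides the shell and the picture viewer there is one more tool, called after "Request:" as name(argument=value, ...) on one line, values as JSON. drive_tool: Moves the arm, as the interface text tells. Its arguments: {"type":"object","properties":{"steps":{"type":"string"},"jaw":{"type":"number"}},"required":["steps"]}

```bash
mkdir -p pics; cat > h.py <<'E'
import numpy as np, cv2
from plant import get_obs, camera, camera_model, sign_off
from scipy.spatial.transform import Rotation as R
def ray(m,uv,z):
    K=np.array(m["K"]);Rm=cv2.Rodrigues(np.array(m["rvec"],float))[0];t=np.array(m["tvec"],float).ravel()
    uv=np.atleast_2d(np.array(uv,float))
    d=np.c_[uv,np.ones(len(uv))]@np.linalg.inv(K).T@Rm
    c=-Rm.T@t
    return c+d*((z-c[2])/d[:,2])[:,None]
def proj(m,P):
    return cv2.projectPoints(np.atleast_2d(np.array(P,float)),np.array(m["rvec"],float),np.array(m["tvec"],float),np.array(m["K"],float),None)[0].reshape(-1,2)
def save(name,im,f): cv2.imwrite(f"pics/{f}.png",cv2.cvtColor(im,cv2.COLOR_RGB2BGR))
def tool():
    o=get_obs(); return np.array(o["eef_pos"]),R.from_euler("xyz",o["orientation"],degrees=True)
def delta(p,yaw):
    """shift mm + rotvec deg in tool axes to reach TCP p, pointing down, tool-y line along world angle yaw(deg)"""
    p0,r0=tool()
    best=None
    for k in (0,180,-180):
        y=np.radians(yaw+k); Y=np.array([np.cos(y),np.sin(y),0]);Z=np.array([0,0,-1.]);X=np.cross(Y,Z)
        r=(r0.inv()*R.from_matrix(np.c_[X,Y,Z])).as_rotvec(degrees=True)
        if best is None or np.linalg.norm(r)<np.linalg.norm(best): best=r
    return np.round(r0.inv().apply((np.array(p)-p0)*1000),1),np.round(best,2)
E
python3 - <<'E'
from h import *
o=get_obs();print({k:np.round(v,3) for k,v in o.items()})
for n in("scene","top"):
    im=camera(n);save(n,im,n+"0");np.save(n+".npy",im);m=camera_model(n);print(n,np.round(m["K"],1).tolist(),m["rvec"],m["tvec"])
E
```

```text
{'t': np.float64(0.0), 'q': array([67.306,  3.027, 80.314, -0.   , 96.749, -4.028]), 'joint_vel': array([-0.024, -0.001,  0.01 ,  0.059, -0.025,  0.06 ]), 'effort': array([-0.0000e+00, -3.8165e+01, -3.6020e+01, -0.0000e+00,  6.0000e-03,
        0.0000e+00]), 'eef_pos': array([0.168, 0.497, 0.23 ]), 'orientation': array([-1.79910e+02, -6.00000e-03,  1.61335e+02]), 'force': array([0.67 , 0.067, 0.293]), 'wrist_torque': array([ 0.013, -0.022, -0.03 ]), 'grasp_force': np.float64(0.0), 'opening': np.float64(0.085)}
scene [[377.9, 0.0, 315.4], [0.0, 377.9, 197.8], [0.0, 0.0, 1.0]] [ 2.39508056  0.58554639 -0.23519664] [-0.44582776 -0.1279812   1.18039549]
top [[519.3, 0.0, 325.0], [0.0, 519.3, 196.5], [0.0, 0.0, 1.0]] [ 2.21317398 -2.15782278  0.09019525] [0.01003729 0.52099288 1.63420163]
```

View pics/top0.png

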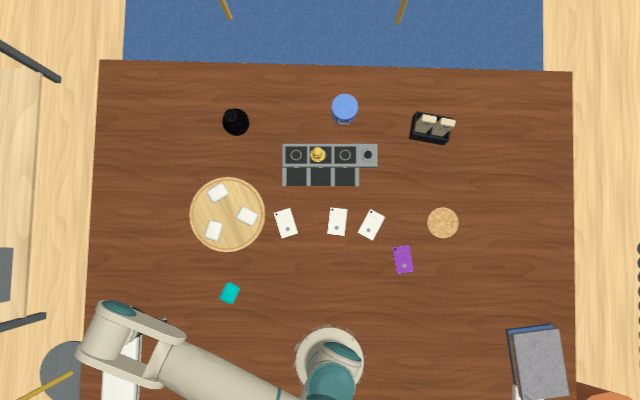

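View pics/scene0.png

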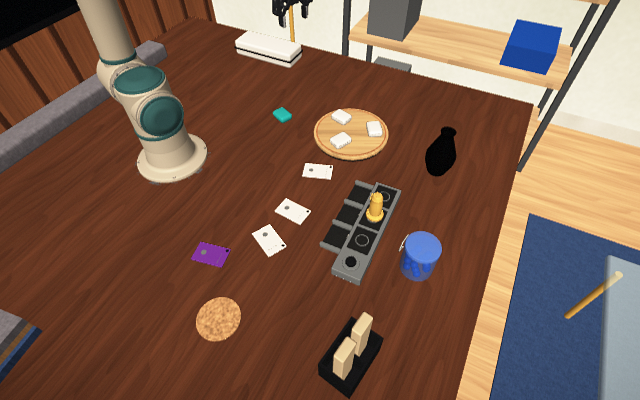

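The top view shows candidates. Cards: white at (286,223), (338,222) and (371,224), plus the purple look-alike at (403,260). Cases: white at (218,192), (247,216) and (214,231) on the Susan, plus the turquoise look-alike at (230,293). The owl is at (318,155), the coaster at (443,222), and the dock spans (283–378, 145–186). I choose the white ones and will measure them now.

```bash
cat >> h.py <<'E'
def blobs(im,kind,amin=60):
    h=cv2.cvtColor(im,cv2.COLOR_RGB2HSV).astype(int);H,S,V=h[...,0],h[...,1],h[...,2]
    M={"white":(S<45)&(V>190),"grey":(S<40)&(V>75)&(V<185),"cork":(H>8)&(H<25)&(S>80)&(V>140),"gold":(H>15)&(H<35)&(S>130)&(V>120)}[kind]
    M=cv2.morphologyEx(M.astype(np.uint8),cv2.MORPH_CLOSE,np.ones((3,3)))
    cs=cv2.findContours(M,cv2.RETR_EXTERNAL,cv2.CHAIN_APPROX_NONE)[0]
    return [c for c in cs if cv2.contourArea(c)>amin]
def rects(m,cs,z):
    out=[]
    for c in cs:
        P=ray(m,c.reshape(-1,2),z)[:,:2]
        (cx,cy),(w,h),a=cv2.minAreaRect((P*1000).astype(np.float32))
        if w<h: w,h,a=h,w,a+90
        a=(a+90)%180-90
        out.append([round(v,1) for v in(cx,cy,w,h,a)])  # mm, a=direction of long side deg
    return out
E
python3 - <<'E'
from h import *
im=np.load("top.npy");m=camera_model("top")
print("cam centre",ray(m,[[320,200]],0),(-cv2.Rodrigues(np.array(m["rvec"]))[0].T@np.array(m["tvec"])))
for k,z in(("white",.003),("grey",.03),("cork",.006),("gold",.075)):
    cs=blobs(im,k)
    for c,r in zip(cs,rects(m,cs,z)):
        u=c.reshape(-1,2).mean(0)
        if 100<u[0]<560 and 90<u[1]<320: print(k,u.round(),r)
# susan cases
cs=[c for c in blobs(im,"white") if c[:,0,0].mean()<262]
print("cases z46",rects(m,cs,.046))
print(ray(m,[[318,155]],.078),ray(m,[[227,214]],.022),ray(m,[[230,293]],.02))
big=cv2.resize(im[130:260,270:400],None,fx=4.5,fy=4.5,interpolation=cv2.INTER_CUBIC);save("c",big,"crop1")
E
```

```text
cam centre [[0.51024136 0.03880992 0.        ]] [0.39472086 0.03221588 1.66892386]
white [213. 230.] [405.6, 378.0, 58.5, 47.0, -14.4]
white [371. 224.] [436.2, -126.9, 86.2, 55.9, -27.2]
white [337. 221.] [443.4, -17.4, 85.6, 56.1, -5.3]
white [285. 223.] [434.3, 147.8, 85.1, 55.5, 18.8]
white [247. 216.] [453.7, 271.7, 59.1, 44.2, 65.0]
white [217. 192.] [526.5, 370.2, 60.8, 45.1, -57.2]
grey [326. 164.] [622.2, 10.8, 304.2, 135.7, -87.7]
cork [522. 251.] [362.1, -604.2, 205.0, 14.6, 89.7]
cork [455. 248.] [364.9, -396.1, 192.0, 17.6, 89.6]
cork [370. 247.] [362.6, -119.8, 143.9, 13.6, 89.6]
cork [318. 244.] [369.7, 48.2, 177.3, 34.6, -80.6]
cork [451. 222.] [457.1, -388.8, 333.3, 100.6, -74.9]
cork [211. 224.] [463.4, 385.3, 394.1, 243.6, 84.6]
cork [317. 154.] [658.6, 52.3, 45.7, 45.2, 1.5]
cork [521. 113.] [810.5, -605.8, 215.7, 17.1, -89.8]
cork [387. 109.] [811.9, -170.0, 179.4, 13.2, 89.0]
cork [456. 109.] [817.9, -393.6, 189.4, 17.6, -87.1]
cork [245. 105.] [810.8, 292.1, 198.3, 12.5, 89.8]
cork [309. 106.] [814.3, 80.9, 133.7, 19.1, 89.5]
cork [179. 102.] [814.0, 503.3, 184.9, 13.2, -88.5]
gold [317. 154.] [647.6, 51.5, 43.8, 43.4, 1.5]
cases z46 [[-55.6, 463.8, 602.4, 253.3, 71.4], [405.3, 369.0, 57.0, 45.8, -14.4], [452.1, 265.5, 57.6, 43.1, 65.0], [523.1, 361.5, 59.3, 43.9, -57.2]]
[[0.64406783 0.04827447 0.078     ]] [[0.45674452 0.3321115  0.022     ]] [[0.2094018  0.31333348 0.02      ]]
```

View pics/crop1.png

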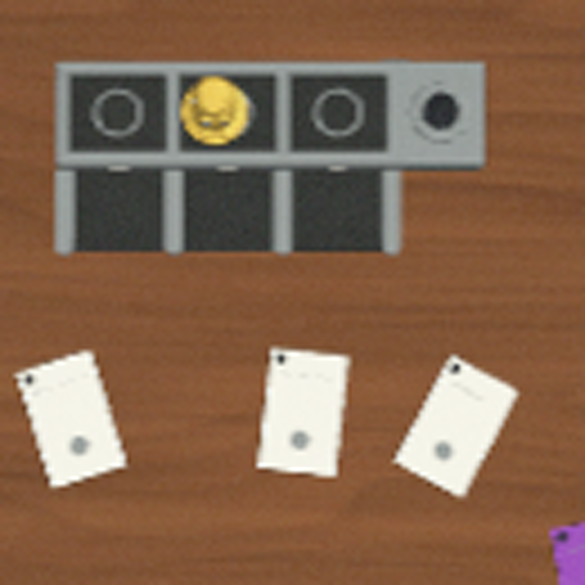

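The close crop confirms three white cards with the black dot in a front corner. The owl stands between the middle and left pads at crop (215,110). Housing corners are at (56,62), (486,62), (486,166) and (56,165).

```bash
cat > d.py <<'E'
from h import *
im=np.load("top.npy");m=camera_model("top")
C=np.array([[56,62],[486,62],[486,166],[56,165]])/4.5+[270,130]-.4
P=ray(m,C,.03)[:,:2]; L=np.array([[75,122],[75,-182],[0,-182],[0,122]])/1000.
print(P.round(4))
Lc=L-L.mean(0);Pc=P-P.mean(0)
th=np.arctan2((Lc[:,0]*Pc[:,1]-Lc[:,1]*Pc[:,0]).sum(),(Lc*Pc).sum());Rm=np.array([[np.cos(th),-np.sin(th)],[np.sin(th),np.cos(th)]])
o=P.mean(0)-Rm@L.mean(0);print("dock",o,np.degrees(th),(P-(L@Rm.T+o)).round(4))
for n,q in dict(bay0=(-.043,.078),bay1=(-.043,0),bay2=(-.043,-.078),pad0=(.0375,.078),pad1=(.0375,0),pad2=(.0375,-.078),pow=(.0375,-.15)).items(): print(n,(Rm@q+o).round(4))
h=cv2.cvtColor(im,cv2.COLOR_RGB2HSV).astype(int)
M=((h[...,2]>140)&(h[...,0]>8)&(h[...,0]<25)&(h[...,1]>60)).astype(np.uint8)
M[:,:425]=0;M[:,465:]=0;M[:203]=0;M[243:]=0
M=cv2.morphologyEx(M,cv2.MORPH_CLOSE,np.ones((5,5)));M=cv2.morphologyEx(M,cv2.MORPH_OPEN,np.ones((9,9)))
c=max(cv2.findContours(M,0,1)[0],key=cv2.contourArea)
print("coaster",rects(m,[c],.006))
print(delta((.645,.051,.2),0),delta((.653,.051,.2),0))
E
python3 d.py
```

```text
[[ 0.686   0.1643]
 [ 0.694  -0.1405]
 [ 0.6197 -0.1418]
 [ 0.6125  0.162 ]]
dock [0.61479722 0.04008393] 1.4319155614089634 [[-0.0008  0.0004]
 [-0.0003 -0.0005]
 [ 0.0003  0.0001]
 [ 0.0007 -0.    ]]
bay0 [0.5699 0.117 ]
bay1 [0.5718 0.039 ]
bay2 [ 0.5738 -0.039 ]
pad0 [0.6503 0.119 ]
pad1 [0.6523 0.041 ]
pad2 [ 0.6542 -0.037 ]
pow [ 0.656  -0.1089]
coaster [[447.9, -361.9, 113.0, 92.9, -88.6]]
(array([-594.8, -270. ,   30.9]), array([-7.000e-02,  4.000e-02,  7.133e+01])) (array([-602.4, -267.4,   30.9]), array([-7.000e-02,  4.000e-02,  7.133e+01]))
```

Request:
drive_tool(steps="-595 -270 30 0 0 71.3;-595 -270 30 0 0 71.3;-595 -270 30 0 0 71.3;-595 -270 30 0 0 71.3;-595 -270 30 0 0 71.3;-595 -270 30 0 0 71.3;-595 -270 30 0 0 71.3;-595 -270 30 0 0 71.3;-595 -270 30 0 0 71.3;-595 -270 30 0 0 71.3", jaw=0)

```text
t: 1.1
eef_pos: [0.5339, 0.1545, 0.2079]
orientation: [-180.0, -0.0, 89.9]
force: [0.7, 0.2, 0.5]
opening: 0.0856
grasp_force: 0.0
```

Request:
drive_tool(steps="-103 111 8 0 0 0;-103 111 8 0 0 0;-103 111 8 0 0 0;-103 111 8 0 0 0;-103 111 8 0 0 0")

```text
t: 1.6
eef_pos: [0.644, 0.0523, 0.1985]
orientation: [-179.8, -0.0, 89.9]
force: [-0.3, 0.3, 0.3]
opening: 0.0851
grasp_force: 0.0
```

```bash
python3 - <<'E'
from h import *
m=camera_model("wrist");im=camera("wrist");save("w",im,"wrist1");np.save("w1.npy",im)
t=camera("top");save("t",t,"t1");np.save("top.npy",t)
print(tool()[0],-cv2.Rodrigues(np.array(m["rvec"]))[0].T@np.array(m["tvec"]))
print("proj owl base/top",proj(m,[[.648,.051,.03],[.648,.051,.11],[.645,.051,.069]]))
cs=blobs(im,"gold")
for c in cs: print(cv2.minEnclosingCircle(c),cv2.boundingRect(c))
E
```

```text
[0.64347957 0.05410386 0.20038978] [0.64472246 0.12652796 0.34011572]
proj owl base/top [[322.49637438 173.05353404]
 [323.69017387 201.23349598]
 [319.15984813 184.87850933]]
((322.3893737792969, 178.2743377685547), 34.10777282714844) (299, 145, 53, 67)
```

View pics/wrist1.png

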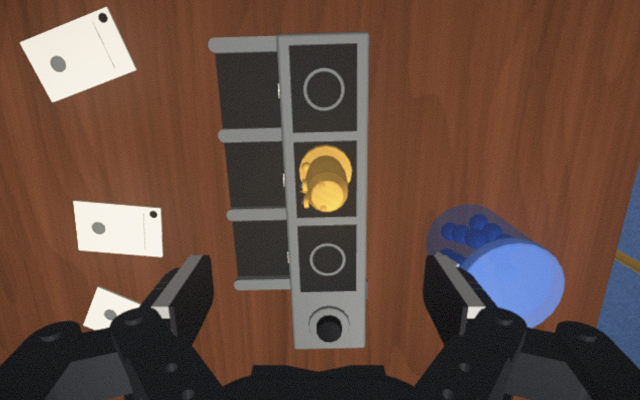

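The wrist view shows the owl with its foot disc centred at about (325,171), the jar at right (500,270) and the pad rings at (324,89) and (327,260).

```bash
python3 - <<'E'
from h import *
m=camera_model("wrist")
p,r=tool();print(p)
print("owl",ray(m,[[325.5,171.5]],.036),"rings",ray(m,[[324,89],[327.5,260]],.03),"btn",ray(m,[[329,328]],.04))
print("jar wrist",ray(m,[[520,283]],.097),[ray(camera_model("top"),[[345,107]],.097)])
print("coaster", ray(camera_model("top"),[[443,222.5]],.006))
E
```

```text
[0.64347957 0.05410386 0.20038978]
owl [[0.65047614 0.05517281 0.036     ]] rings [[ 0.64885318  0.12427987  0.03      ]
 [ 0.65315812 -0.03344854  0.03      ]] btn [[ 0.65499164 -0.10272765  0.04      ]]
jar wrist [[ 0.79946258 -0.01820247  0.097     ]] [array([[ 0.7922531 , -0.03108221,  0.097     ]])]
coaster [[ 0.44764284 -0.35712173  0.006     ]]
```

Request:
drive_tool(steps="1 7 20 0 0 0;1 7 60 0 0 0;1 7 100 0 0 0;1 7 130 0 0 0;1 7 145 0 0 0;1 7 150 0 0 0;1 7 150 0 0 0;1 7 150 0 0 0")

```text
t: 2.5
eef_pos: [0.6521, 0.0547, 0.0529]
orientation: [179.8, -0.0, 90.1]
force: [-0.2, -0.4, 0.6]
opening: 0.0852
grasp_force: 0.0
```

Request:
drive_tool(steps="0 0 0 0 0 0;0 0 0 0 0 0;0 0 0 0 0 0;0 0 0 0 0 0;0 0 0 0 0 0;0 0 0 0 0 0;0 0 0 0 0 0;0 0 0 0 0 0;0 0 0 0 0 0;0 0 0 0 0 0", jaw=1)

```text
t: 3.5
eef_pos: [0.6512, 0.0543, 0.051]
orientation: [180.0, -0.0, 90.0]
force: [-2.3, -0.2, 5.0]
opening: 0.0316
grasp_force: 60.2
```

Request:
drive_tool(steps="0 0 -20 0 0 0;0 0 -50 0 0 0;0 0 -90 0 0 0;-30 -15 -100 0 0 0;-70 -35 -100 0 0 0;-110 -55 -100 0 0 0;-150 -74 -100 0 0 0;-190 -94 -100 0 0 0;-230 -114 -100 0 0 0;-270 -134 -100 0 0 0")

```text
t: 4.5
eef_pos: [0.5156, -0.2169, 0.1491]
orientation: [-179.9, -0.1, 90.0]
force: [-0.2, -0.7, -3.6]
opening: 0.0314
grasp_force: 60.2
```

Request:
drive_tool(steps="-40 -20 0 0 0 0;-80 -40 0 0 0 0;-115 -57 0 0 0 0;-135 -67 0 0 0 0;-141 -70 0 0 0 0;-141 -70 0 0 0 0;-141 -70 0 0 0 0;-141 -70 0 0 0 0")

```text
t: 5.3
eef_pos: [0.4478, -0.3556, 0.1501]
orientation: [-180.0, -0.0, 90.1]
force: [-0.1, 0.2, -4.0]
opening: 0.0316
grasp_force: 60.2
```

```bash
python3 - <<'E'
from h import *
o=get_obs();m=camera_model("wrist");im=camera("wrist");save("w",im,"wrist2")
t=camera("top");save("t",t,"t2");np.save("top.npy",t)
print(o["eef_pos"],o["opening"],o["grasp_force"])
print("coaster proj (443,222 guess)",proj(m,[[.4476,-.357,.006]]))
E
```

```text
[ 0.44782185 -0.35555959  0.15007747] 0.031633794878097844 60.20307943224907
coaster proj (443,222 guess) [[317.19140159 180.26799669]]
```

View pics/wrist2.png

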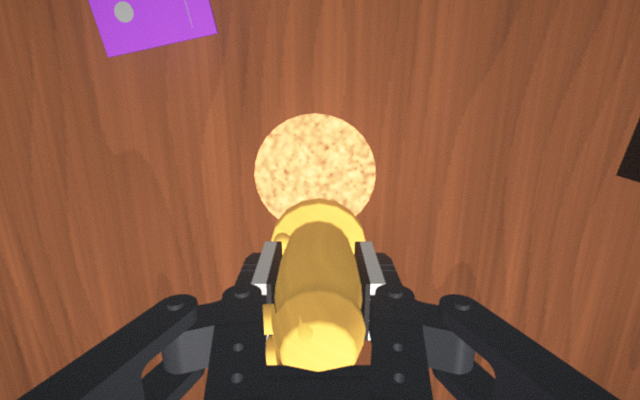

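The coaster is at about (315,174), radius 61 px, and the owl is hanging straight over it, so I lower it now.

Request:
drive_tool(steps="0 0 30 0 0 0;0 0 60 0 0 0;0 0 90 0 0 0;0 0 110 0 0 0;0 0 117 0 0 0;0 0 120 0 0 0;0 0 122 0 0 0;0 0 123 0 0 0;0 0 123 0 0 0;0 0 123 0 0 0")

```text
t: 6.4
eef_pos: [0.4475, -0.357, 0.0281]
orientation: [179.9, 0.0, 90.0]
force: [-0.1, 0.6, -3.1]
opening: 0.0311
grasp_force: 60.2
```

Request:
drive_tool(steps="0 0 1 0 0 0;0 0 1.5 0 0 0;0 0 1.5 0 0 0")

```text
t: 6.7
eef_pos: [0.4475, -0.357, 0.027]
orientation: [180.0, 0.0, 90.0]
force: [-2.5, 1.5, 5.6]
opening: 0.0314
grasp_force: 61.0
```

Request:
drive_tool(steps="0 0 0 0 0 0;0 0 0 0 0 0;0 0 0 0 0 0;0 0 0 0 0 0;0 0 0 0 0 0;0 0 0 0 0 0;0 0 -40 0 0 0;0 0 -85 0 0 0;0 0 -130 0 0 0;0 0 -170 0 0 0", jaw=0)

```text
t: 7.7
eef_pos: [0.4472, -0.3568, 0.1984]
orientation: [179.9, 0.1, 90.0]
force: [0.6, -0.3, -1.0]
opening: 0.0855
grasp_force: 0.0
```

```bash
python3 - <<'E'
from h import *
print(get_obs()["eef_pos"],get_obs()["orientation"])
t=camera("top");np.save("top.npy",t);m=camera_model("top")
s=camera("scene");
cs=blobs(t,"white")
for c,r in zip(cs,rects(m,cs,.003)):
    u=c.reshape(-1,2).mean(0)
    if 100<u[0]<560 and 90<u[1]<320: print(u.round(),r)
a=cv2.resize(t[180:270,400:490],(400,400));b=cv2.resize(s[250:350,170:270],(400,400));save("x",np.hstack([a,b]),"owl")
E
```

```text
[ 0.44718725 -0.35676624  0.19838221] [1.79934763e+02 5.14048669e-02 9.00333928e+01]
[425. 301.] [191.5, -297.0, 407.2, 108.6, -38.9]
[213. 230.] [405.6, 378.0, 58.5, 47.0, -14.4]
[371. 224.] [436.2, -126.9, 86.2, 55.9, -27.2]
[337. 221.] [443.4, -17.4, 85.6, 56.1, -5.3]
[285. 223.] [434.3, 147.8, 85.1, 55.5, 18.8]
[247. 216.] [453.2, 272.3, 60.3, 44.3, 62.9]
[485. 229.] [421.5, -485.8, 243.2, 172.8, -42.0]
[217. 192.] [526.5, 370.2, 60.8, 45.1, -57.2]
```

View pics/owl.png

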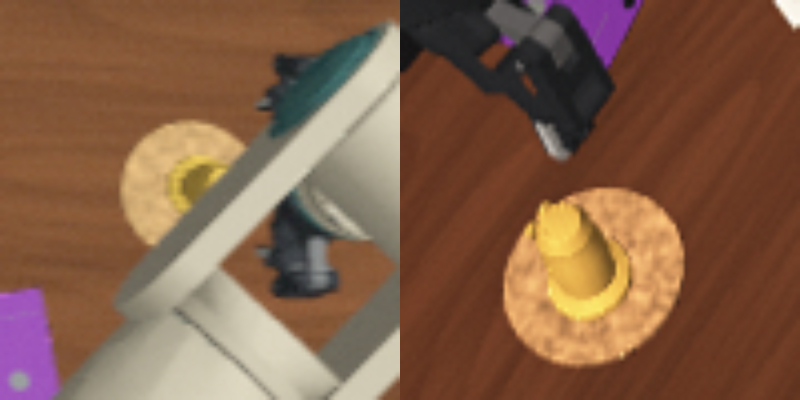

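The owl stands upright and well inside the coaster (foot at crop (590,290), coaster centre (594,275)). Next is the middle card, which goes to bay1.

Request:
drive_tool(steps="50 0 0 0 0 0;100 0 0 0 0 0;150 -4 30 0 0 0;195 -4 60 0 0 0;240 -4 90 0 0 0;280 -4 120 0 0 0;315 -4 140 0 0 0;335 -4 155 0 0 0;341 -4 165 0 0 0;341 -4 172 0 0 0", jaw=1)

```text
t: 8.8
eef_pos: [0.4426, -0.0153, 0.0229]
orientation: [-179.9, 0.0, 90.1]
force: [0.2, -0.7, -0.5]
opening: 0.0002
grasp_force: 0.0
```

Request:
drive_tool(steps="0 0 5 0 0 0;0 0 10 0 0 0;0 0 15 0 0 0;0 0 19 0 0 0;0 0 21 0 0 0;0 0 22 0 0 0;0 0 23 0 0 0;0 0 23 0 0 0")

```text
t: 9.6
eef_pos: [0.4443, -0.0161, 0.003]
orientation: [179.8, 0.0, 90.0]
force: [-5.3, -0.5, 14.7]
opening: -0.0002
grasp_force: 7.3
```

Request:
drive_tool(steps="8 4 0 0 0 -1;16 8 0 0 0 -2;24 12 0 0 0 -3;32 16 0 0 0 -4;40 20 0 0 0 -5;46 24 0 0 0 -6;51 28 0 0 0 -6.7;55 31 0 0 0 -6.7;56 32 0 0 0 -6.7;56 32 0 0 0 -6.7")

```text
t: 10.6
eef_pos: [0.4768, 0.04, 0.003]
orientation: [179.8, 0.1, 96.7]
force: [-1.3, -1.7, 10.8]
opening: -0.0002
grasp_force: 5.6
```

```bash
cat > look.py <<'E'
from h import *
import sys
print(np.round(get_obs()["eef_pos"],4),get_obs()["force"])
# cards in the wrist picture: white blobs at z=.003
w=camera("wrist");m=camera_model("wrist");t=camera("top");np.save("top.npy",t);mt=camera_model("top")
for nm,im,mm in(("wrist",w,m),("top",t,mt)):
    cs=blobs(im,"white",100)
    for c,r in zip(cs,rects(mm,cs,.003)):
        u=c.reshape(-1,2).mean(0)
        if r[2]<130: print(nm,u.round(),r)
if len(sys.argv)>1: save("w",np.vstack([w[:300],cv2.resize(t[130:280,180:460],(640,343))]),sys.argv[1])
E
python3 look.py l1
```

```text
[0.4768 0.04   0.003 ] [-1.303386   -1.72775325 10.80868174]
wrist [311. 243.] [474.7, 42.9, 84.9, 51.6, 1.6]
wrist [231.  21.] [438.2, 127.4, 87.0, 22.3, 6.8]
top [357. 380.] [-53.0, -93.5, 98.9, 26.6, 17.8]
top [324. 363.] [-7.0, 8.2, 101.4, 97.3, 1.3]
top [213. 230.] [405.6, 378.0, 58.5, 47.0, -14.4]
top [371. 224.] [436.2, -126.9, 86.2, 55.9, -27.2]
top [247. 216.] [453.9, 272.3, 60.4, 44.2, 65.0]
top [217. 192.] [526.0, 369.9, 60.8, 46.2, -57.2]
```

View pics/l1.png

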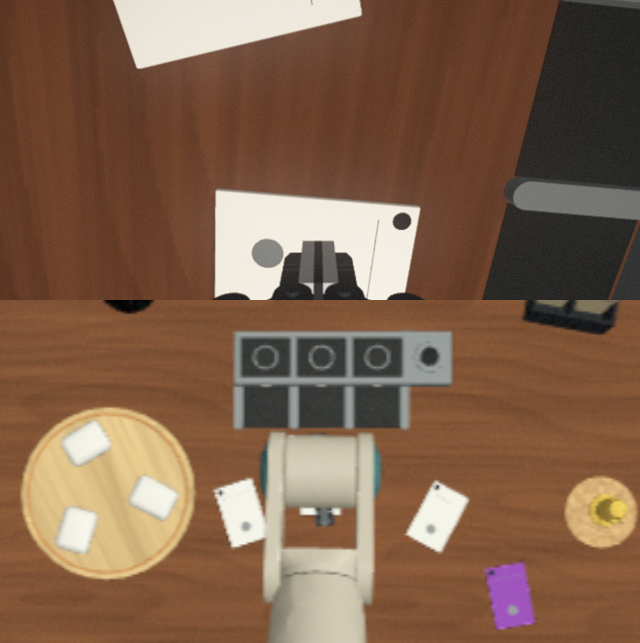

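The card turned with the finger and is aligned (1.6° against the dock's 1.4°). In the wrist view its top edge runs from (216,190) to (420,207), below the rib at (525,190), so I push it home.

Request:
drive_tool(steps="-1 12 0 0 0 0;-2 24 0 0 0 0;-3 36 0 0 0 0;-4 48 0 0 0 0;-5 60 0 0 0 0;-6 72 0 0 0 0;-7 82 0 0 0 0;-7.5 90 0 0 0 0;-8 95 0 0 0 0;-8 98 0 0 0 0")

```text
t: 11.7
eef_pos: [0.5742, 0.0436, 0.003]
orientation: [179.9, 0.0, 96.7]
force: [-7.9, -1.2, 14.6]
opening: -0.0002
grasp_force: 7.5
```

Request:
drive_tool(steps="0 1.5 0 0 0 0;0 3 0 0 0 0;0 3 0 0 0 0")

```text
t: 12.0
eef_pos: [0.5769, 0.0439, 0.003]
orientation: [179.9, 0.0, 96.7]
force: [-6.5, -1.4, 13.0]
opening: -0.0004
grasp_force: 6.5
```

Request:
drive_tool(steps="0 0 -30 0 0 0;0 -10 -50 0 0 0;-30 -32 -60 0 0 7;-60 -64 -60 0 0 14;-90 -95 -60 0 0 21;-120 -125 -60 0 0 28;-140 -147 -50 0 0 35.3;-151 -159 -35 0 0 35.3;-151 -159 -25 0 0 35.3;-151 -159 -20 0 0 35.3")

```text
t: 13.0
eef_pos: [0.4359, -0.1242, 0.0201]
orientation: [-179.9, -0.0, 61.4]
force: [1.9, -0.1, -0.4]
opening: -0.0001
grasp_force: 0.0
```

```bash
python3 look.py; python3 - <<'E'
from h import *
p,r=tool();print(p,r.as_euler("xyz",degrees=True))
E
```

```text
[ 0.4359 -0.1242  0.0201] [ 1.91240328 -0.09547522 -0.37310066]
wrist [314. 238.] [434.1, -122.7, 84.9, 53.1, -27.1]
top [304. 364.] [-1.5, 74.6, 68.8, 30.8, -25.5]
top [283. 346.] [43.9, 147.0, 108.5, 55.5, 68.3]
top [312. 337.] [76.7, 49.8, 66.3, 26.5, -44.1]
top [213. 230.] [405.6, 378.1, 59.1, 46.7, -16.1]
top [285. 223.] [434.3, 147.8, 85.1, 55.5, 18.8]
top [247. 216.] [453.2, 272.3, 60.3, 44.3, 62.9]
top [217. 192.] [526.5, 370.2, 60.8, 45.1, -57.2]
top [319. 181.] [573.1, 42.1, 81.1, 54.8, 1.6]
[ 0.43622152 -0.12375686  0.02035371] [-1.79942733e+02 -9.11111307e-03  6.14881446e+01]
```

Request:
drive_tool(steps="0 0 8 0 0 0;0 0 14 0 0 0;0 0 17 0 0 0;0 0 19 0 0 0;0 0 20 0 0 0;0 0 20 0 0 0")

```text
t: 13.7
eef_pos: [0.4373, -0.1246, 0.003]
orientation: [179.9, -0.0, 61.5]
force: [-4.6, 2.2, 15.7]
opening: -0.0001
grasp_force: 7.8
```

Request:
drive_tool(steps="12 0 0 0 0 -4;24 -1 0 0 0 -8;36 -1 0 0 0 -12;48 -2 0 0 0 -16;60 -2 0 0 0 -20;72 -3 0 0 0 -24;84 -3 0 0 0 -27;93 -3.5 0 0 0 -28.6;98 -3.5 0 0 0 -28.6;98 -3.5 0 0 0 -28.6")

```text
t: 14.7
eef_pos: [0.4821, -0.0365, 0.003]
orientation: [179.7, 0.0, 90.1]
force: [0.6, 1.2, 10.6]
opening: 0.0001
grasp_force: 5.2
```

```bash
python3 look.py
```

```text
[ 0.4821 -0.0365  0.003 ] [ 0.56534737  1.1677162  10.64554025]
wrist [309. 247.] [480.1, -34.0, 84.9, 47.3, 1.4]
wrist [538.  68.] [567.4, 42.7, 81.1, 49.0, 1.4]
top [213. 230.] [405.6, 378.1, 59.1, 46.6, -16.1]
top [285. 223.] [434.3, 147.8, 85.1, 55.5, 18.8]
top [247. 216.] [453.9, 272.3, 60.4, 44.2, 65.0]
top [217. 192.] [526.5, 370.2, 60.8, 45.1, -57.2]
```

Request:
drive_tool(steps="0 12 0 0 0 0;0.6 24 0 0 0 0;1 36 0 0 0 0;1.2 48 0 0 0 0;1.5 60 0 0 0 0;1.8 72 0 0 0 0;2 82 0 0 0 0;2.2 90 0 0 0 0;2.4 95 0 0 0 0;2.4 98 0 0 0 0")

```text
t: 15.8
eef_pos: [0.5786, -0.0343, 0.003]
orientation: [180.0, 0.0, 90.1]
force: [-7.8, -0.4, 16.3]
opening: 0.0002
grasp_force: 8.1
```

Request:
drive_tool(steps="0 1 0 0 0 0;0 2 0 0 0 0;0 2 0 0 0 0;0 0 -30 0 0 0;20 -40 -60 0 0 0;60 -80 -60 0 0 0;100 -115 -60 0 0 0;140 -130 -60 0 0 0;170 -145 -45 0 0 0;185 -147 -30 0 0 0")

```text
t: 16.8
eef_pos: [0.4293, 0.1533, 0.0309]
orientation: [179.9, -0.1, 90.2]
force: [0.6, -0.6, -0.4]
opening: 0.0001
grasp_force: 0.0
```

Request:
drive_tool(steps="0 2 10 0 0 0;0 2 18 0 0 0;0 2 24 0 0 0;0 2 27 0 0 0;0 2 29 0 0 0;0 2 30 0 0 0;0 2 30 0 0 0")

```text
t: 17.5
eef_pos: [0.4343, 0.1503, 0.003]
orientation: [179.8, -0.0, 90.0]
force: [-4.0, -2.7, 12.7]
opening: -0.0001
grasp_force: 6.2
```

Request:
drive_tool(steps="-4 6 0 0 0 3;-8 12 0 0 0 6;-12 18 0 0 0 9;-16 24 0 0 0 12;-20 30 0 0 0 14;-24 36 0 0 0 16;-28 41 0 0 0 17.4;-31 44 0 0 0 17.4;-31 46 0 0 0 17.4;-31 46 0 0 0 17.4")

```text
t: 18.5
eef_pos: [0.4806, 0.1193, 0.003]
orientation: [179.8, -0.1, 72.6]
force: [-1.4, -1.3, 10.3]
opening: 0.0001
grasp_force: 5.0
```

```bash
python3 look.py
```

```text
[0.4806 0.1193 0.003 ] [-1.3876465  -1.33510648 10.25113891]
wrist [567. 325.] [574.1, 46.2, 76.3, 52.5, 0.7]
wrist [317. 244.] [480.0, 121.2, 84.8, 53.1, 2.5]
top [315. 358.] [10.3, 37.2, 99.8, 89.4, 8.1]
top [213. 230.] [405.6, 378.0, 58.5, 47.0, -14.4]
top [247. 216.] [453.9, 272.3, 60.4, 44.2, 65.0]
top [217. 192.] [526.0, 369.9, 60.8, 46.2, -57.2]
top [344. 181.] [575.2, -38.5, 81.1, 54.9, 1.5]
```

Request:
drive_tool(steps="4 12 0 0 0 0.3;8 24 0 0 0 0.6;12 36 0 0 0 1;16 48 0 0 0 1;20 60 0 0 0 1;24 71 0 0 0 1;27 80 0 0 0 1;29 86 0 0 0 1;30 90 0 0 0 1;31 92 0 0 0 1")

```text
t: 19.6
eef_pos: [0.5768, 0.1213, 0.003]
orientation: [179.9, -0.0, 71.6]
force: [-6.3, -0.1, 12.9]
opening: -0.0001
grasp_force: 6.2
```

Request:
drive_tool(steps="0.3 1 0 0 0 0;0.6 2 0 0 0 0;0.6 2 0 0 0 0;0 0 -30 0 0 0;0 -20 -60 0 0 0;-20 -60 -90 0 0 0;-20 -100 -120 0 0 0;-20 -140 -150 0 0 0;-20 -180 -180 0 0 0;-20 -220 -200 0 0 0")

```text
t: 20.6
eef_pos: [0.3599, 0.172, 0.2032]
orientation: [179.9, -0.1, 71.5]
force: [0.5, 1.4, 1.1]
opening: 0.0001
grasp_force: 0.0
```

```bash
python3 look.py l2; python3 - <<'E'
from h import *
print(tool()[0],get_obs()["orientation"])
t=np.load("top.npy");m=camera_model("top")
cs=[c for c in blobs(t,"white") if 190<c[:,0,0].mean()<265]
for r in rects(m,cs,.044): print(r,np.hypot(r[0]-457,r[1]-332))
E
```

```text
[0.3599 0.172  0.2032] [0.5356308  1.36012837 1.12586425]
wrist [565. 281.] [572.1, -34.8, 86.5, 54.1, 1.4]
wrist [553. 215.] [569.9, 46.3, 86.6, 54.0, 1.6]
wrist [540. 143.] [567.9, 124.5, 86.6, 53.7, 1.5]
wrist [387.  28.] [454.5, 270.3, 52.0, 46.9, 65.0]
top [267. 394.] [-105.1, 190.6, 80.3, 29.0, -72.3]
top [355. 375.] [-38.6, -83.9, 88.4, 24.5, 22.7]
top [213. 230.] [405.6, 378.1, 59.1, 46.7, -16.1]
top [247. 216.] [453.2, 272.3, 60.3, 44.3, 62.9]
top [217. 192.] [526.0, 369.9, 60.8, 46.2, -57.2]
top [344. 181.] [575.2, -38.5, 81.1, 54.8, 1.5]
top [319. 181.] [571.5, 42.0, 84.3, 54.8, 1.6]
top [295. 180.] [571.1, 119.4, 81.3, 54.7, 1.8]
[0.3595763  0.1733386  0.20549678] [179.6323195   -0.34704697  71.7458074 ]
[405.4, 369.6, 57.7, 45.5, -16.1] 63.84606487482219
[451.8, 266.4, 58.8, 43.2, 62.9] 65.80577482257924
[522.8, 361.6, 59.3, 45.0, -57.2] 72.15123006574451
```

View pics/l2.png

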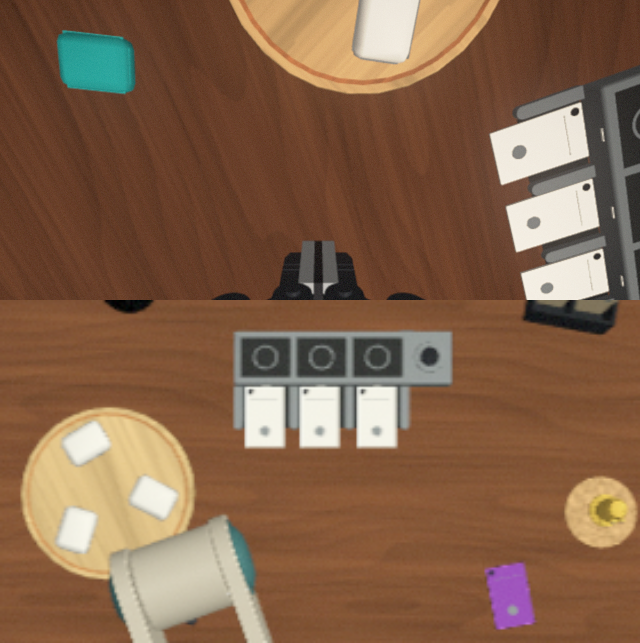

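All three cards are home in their bays (wrist view centres about (540,143), (553,215), (565,281)). The white case nearest is at the top (385,30), and the turquoise one at (95,62) is the look-alike. Next come the cases.

```bash
python3 - <<'E'
from h import *
print(delta((.452,.268,.10),-27))
E
```

```text
(array([118.2,  57.4, 106.6]), array([ 0.34, -0.37,  8.74]))
```

Request:
drive_tool(steps="40 20 20 0 0 4;80 40 50 0 0 8;110 54 80 0 0 8.7;118 57 100 0 0 8.7;118 57 103 0 0 8.7;118 57 103 0 0 8.7", jaw=0)

```text
t: 21.3
eef_pos: [0.4519, 0.2653, 0.0973]
orientation: [-179.9, 0.1, 62.9]
force: [0.4, -0.4, 0.0]
opening: 0.0846
grasp_force: 0.0
```

```bash
cat > cl.py <<'E'
from h import *
p,r=tool();w=camera("wrist");m=camera_model("wrist");t=camera("top");np.save("top.npy",t);mt=camera_model("top")
print(p.round(4),r.as_euler("xyz",degrees=True).round(2))
for nm,im,mm in(("wrist",w,m),("top",t,mt)):
    cs=blobs(im,"white",200 if nm=="wrist" else 60)
    for c,q in zip(cs,rects(mm,cs,.044)):
        if q[2]<90: print(nm,c.reshape(-1,2).mean(0).round(),q,"tool-axes offset",r.inv().apply(np.array([q[0],q[1],44])-p*1000).round(1))
import sys
if len(sys.argv)>1: save("w",w,sys.argv[1])
E
python3 cl.py w3
```

```text
[0.4519 0.2653 0.0973] [-1.7995e+02  8.0000e-02  6.2890e+01]
wrist [617. 338.] [590.0, 99.3, 37.0, 10.9, -70.1] tool-axes offset [-84.8 198.6  53.2]
wrist [549. 284.] [555.8, 158.7, 68.0, 44.1, 1.4] tool-axes offset [-47.5 141.1  53.2]
wrist [312. 210.] [451.0, 270.2, 53.4, 40.8, 64.4] tool-axes offset [ 4.  -3.  53.3]
wrist [145.  85.] [405.3, 371.9, 56.7, 40.0, -14.8] tool-axes offset [ 73.7 -90.   53.3]
wrist [355.  14.] [514.2, 348.8, 54.5, 22.9, -27.1] tool-axes offset [102.7  17.4  53.1]
top [324. 396.] [-96.8, 16.9, 59.2, 32.2, -66.3] tool-axes offset [-471.1 -375.2   54.3]
top [353. 374.] [-24.7, -77.2, 86.4, 28.6, 30.3] tool-axes offset [-522.  -268.1   54.3]
top [217. 191.] [527.5, 364.7, 60.0, 34.0, -61.6] tool-axes offset [123.   22.   53.1]
top [344. 181.] [570.7, -36.7, 79.1, 53.5, 1.5] tool-axes offset [-214.7  243.4   53.4]
top [319. 181.] [567.1, 41.8, 82.2, 53.4, 1.6] tool-axes offset [-146.4  204.4   53.3]
top [295. 180.] [566.7, 117.2, 79.3, 53.4, 1.8] tool-axes offset [-79.5 169.7  53.3]
```

View pics/w3.png

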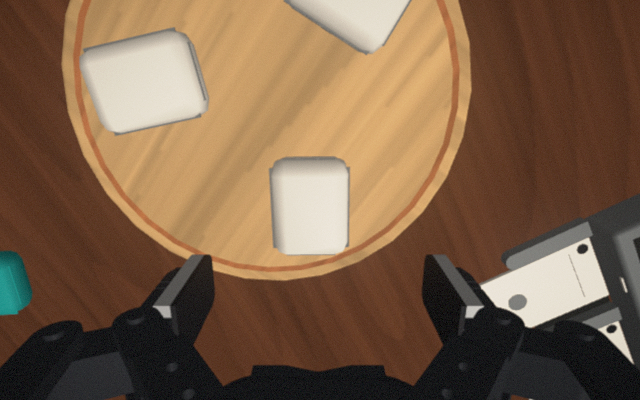

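The case is at (312,208), upright between the open fingers. I go down and grip.

Request:
drive_tool(steps="2 -3 25 0 0 0;2 -3 50 0 0 0;2 -3 65 0 0 0;2 -3 71 0 0 0;2 -3 73 0 0 0;2 -3 73 0 0 0;2 -3 73 0 0 0")

```text
t: 22.1
eef_pos: [0.4509, 0.2696, 0.0263]
orientation: [179.9, -0.1, 62.9]
force: [-0.7, -0.1, 0.6]
opening: 0.0849
grasp_force: 0.0
```

Request:
drive_tool(steps="0 0 0 0 0 0;0 0 0 0 0 0;0 0 0 0 0 0;0 0 0 0 0 0;0 0 0 0 0 0;0 0 0 0 0 0;0 0 0 0 0 0;0 0 0 0 0 0", jaw=1)

```text
t: 22.9
eef_pos: [0.4506, 0.2696, 0.0255]
orientation: [180.0, -0.1, 62.9]
force: [-0.3, 0.3, 5.5]
opening: 0.0447
grasp_force: 62.7
```

Request:
drive_tool(steps="0 0 -20 0 0 0;0 0 -50 0 0 0;-5 35 -70 0 0 -6;-12 75 -70 0 0 -12;-20 115 -70 0 0 -18;-26 155 -70 0 0 -24;-33 195 -70 0 0 -28.5;-39 230 -70 0 0 -28.5;-41.5 245 -70 0 0 -28.5;-41.5 245 -70 0 0 -28.5")

```text
t: 23.9
eef_pos: [0.6501, 0.1191, 0.0935]
orientation: [-179.9, 0.0, 91.3]
force: [0.0, -0.1, 0.7]
opening: 0.0448
grasp_force: 62.1
```

Request:
drive_tool(steps="0 0 20 0 0 0;0 0 40 0 0 0;0 0 52 0 0 0;0 0 58 0 0 0;0 0 60 0 0 0;0 0 61 0 0 0;0 0 61 0 0 0;0 0 61 0 0 0")

```text
t: 24.7
eef_pos: [0.6499, 0.121, 0.0348]
orientation: [179.9, -0.0, 91.4]
force: [-0.3, 0.4, -0.2]
opening: 0.0446
grasp_force: 62.1
```

Request:
drive_tool(steps="0 0 1 0 0 0;0 0 1 0 0 0;0 0 1 0 0 0;0 0 1 0 0 0;0 0 1 0 0 0;0 0 -25 0 0 0;0 0 -60 0 0 0;30 -30 -90 0 0 0;70 -70 -110 0 0 0;110 -100 -120 0 0 0", jaw=0)

```text
t: 25.7
eef_pos: [0.5541, 0.2194, 0.1532]
orientation: [179.8, -0.1, 91.3]
force: [0.7, 0.8, -0.0]
opening: 0.0855
grasp_force: 0.0
```

```bash
python3 cl.py w4
```

```text
[0.5541 0.2194 0.1532] [ 1.7984e+02 -5.0000e-02  9.1340e+01]
wrist [329. 346.] [564.8, 87.1, 74.2, 45.4, 1.5] tool-axes offset [-132.6    7.3  109.1]
wrist [420. 316.] [634.7, 120.3, 64.1, 27.4, -67.8] tool-axes offset [-101.1   78.   109.3]
wrist [330. 278.] [562.9, 153.1, 74.4, 46.8, 2.3] tool-axes offset [-66.6   7.  109.2]
wrist [277.   6.] [522.4, 344.8, 32.9, 11.0, 1.7] tool-axes offset [126.  -29.  109.2]
top [355. 376.] [-29.9, -82.1, 87.3, 24.3, 22.7] tool-axes offset [-287.8 -591.2  107.3]
top [214. 230.] [404.6, 368.3, 57.3, 45.5, -11.8] tool-axes offset [ 152.3 -146.3  108.9]
top [344. 181.] [570.7, -36.8, 79.1, 53.5, 1.5] tool-axes offset [-256.6   10.3  109. ]
top [319. 181.] [568.7, 41.8, 79.1, 53.4, 1.6] tool-axes offset [-178.    10.1  109.1]
top [295. 180.] [566.7, 117.3, 79.3, 53.4, 1.8] tool-axes offset [-102.5    9.9  109.1]
top [296. 153.] [654.0, 116.7, 53.8, 38.2, -88.5] tool-axes offset [-105.1   97.2  109.4]
```

View pics/w4.png

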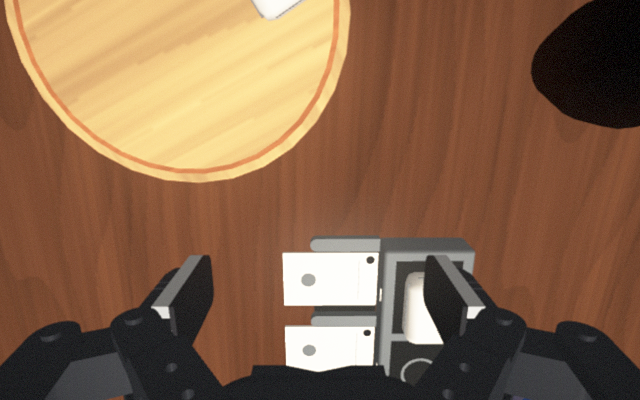

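The case is on pad0, at about (425,305) in the wrist view. The next case is at the top (275,5).

Request:
drive_tool(steps="40 -8 0 0 0 -8;80 -16 0 0 0 -16;115 -24 20 0 0 -24;138 -28 40 0 0 -32;145 -29 53 0 0 -33.7;145 -29 53 0 0 -33.7;145 -29 53 0 0 -33.7")

```text
t: 26.5
eef_pos: [0.5227, 0.3621, 0.0984]
orientation: [180.0, 0.0, 124.9]
force: [-0.6, 0.5, 1.2]
opening: 0.0853
grasp_force: 0.0
```

```bash
python3 cl.py
```

```text
[0.5227 0.3621 0.0984] [1.8000e+02 2.0000e-02 1.2494e+02]
wrist [319. 206.] [521.1, 367.0, 53.3, 41.4, -55.4] tool-axes offset [ 5.   1.5 54.4]
wrist [140.  75.] [404.4, 372.1, 55.2, 38.2, -14.2] tool-axes offset [ 76.  -91.2  54.4]
top [302. 395.] [-90.8, 78.9, 34.9, 29.3, 23.9] tool-axes offset [ 119.2 -665.1   54.3]
top [353. 373.] [-20.6, -75.8, 84.5, 27.4, 32.4] tool-axes offset [ -47.8 -696.1   54.4]
top [344. 181.] [569.1, -36.8, 82.2, 53.5, 1.5] tool-axes offset [-353.5 -190.4   54.5]
top [319. 181.] [567.1, 41.8, 82.2, 53.4, 1.6] tool-axes offset [-288.  -147.    54.5]
top [295. 180.] [566.7, 117.3, 79.3, 53.4, 1.8] tool-axes offset [-225.8 -104.1   54.5]
top [296. 153.] [654.0, 116.7, 53.8, 38.2, -88.5] tool-axes offset [-276.3  -32.9   54.5]
```

Request:
drive_tool(steps="2 1.5 25 0 0 0;2 1.5 50 0 0 0;2 1.5 65 0 0 0;2 1.5 71 0 0 0;2 1.5 73 0 0 0;2 1.5 73 0 0 0;2 1.5 73 0 0 0")

```text
t: 27.3
eef_pos: [0.5228, 0.366, 0.0265]
orientation: [179.9, 0.0, 125.1]
force: [-0.4, 0.7, -0.3]
opening: 0.0854
grasp_force: 0.0
```

Request:
drive_tool(steps="0 0 0 0 0 0;0 0 0 0 0 0;0 0 0 0 0 0;0 0 0 0 0 0;0 0 0 0 0 0;0 0 0 0 0 0;0 0 0 0 0 0;0 0 0 0 0 0", jaw=1)

```text
t: 28.1
eef_pos: [0.5224, 0.3659, 0.0258]
orientation: [179.9, -0.0, 125.1]
force: [-0.3, 0.1, 6.3]
opening: 0.0447
grasp_force: 62.5
```

Request:
drive_tool(steps="0 0 -20 0 0 0;0 0 -55 0 0 0;-40 -9 -75 0 0 6;-83 -19 -75 0 0 12;-128 -30 -75 0 0 18;-173 -40 -75 0 0 24;-218 -51 -75 0 0 30;-263 -62 -75 0 0 33.7;-305 -72 -75 0 0 33.7;-339 -80 -75 0 0 33.7")

```text
t: 29.1
eef_pos: [0.6518, 0.0397, 0.0991]
orientation: [-179.9, 0.0, 91.3]
force: [-0.2, 0.1, -1.0]
opening: 0.0451
grasp_force: 61.8
```

Request:
drive_tool(steps="0 0 5 0 0 0;0 0 25 0 0 0;0 0 45 0 0 0;0 0 58 0 0 0;0 0 63 0 0 0;0 0 65 0 0 0;0 0 66 0 0 0;0 0 66 0 0 0;0 0 66 0 0 0")

```text
t: 30.0
eef_pos: [0.6522, 0.0424, 0.0349]
orientation: [179.9, -0.0, 91.4]
force: [0.2, 1.4, -0.2]
opening: 0.0449
grasp_force: 61.8
```

Request:
drive_tool(steps="0 0 1 0 0 0;0 0 1 0 0 0;0 0 1 0 0 0;0 0 1 0 0 0;0 0 1 0 0 0;0 0 -25 0 0 0;0 0 -60 0 0 0;30 -20 -90 0 0 0;60 -50 -110 0 0 -8;95 -80 -120 0 0 -16", jaw=0)

```text
t: 31.0
eef_pos: [0.5694, 0.1358, 0.1567]
orientation: [179.8, 0.0, 107.7]
force: [0.1, 0.7, 0.3]
opening: 0.0853
grasp_force: 0.0
```

```bash
python3 cl.py; python3 -c "
from h import *
print(delta((.405,.369,.10),78))"
```

```text
[0.5694 0.1358 0.1567] [1.7977e+02 3.0000e-02 1.0767e+02]
wrist [265. 336.] [566.5, 4.3, 73.8, 45.8, 2.1] tool-axes offset [-124.4  -43.1  112.6]
wrist [380. 323.] [652.8, 47.1, 55.8, 42.6, -89.8] tool-axes offset [-109.8   52.1  112.9]
wrist [287. 266.] [564.0, 73.3, 74.0, 45.9, 2.2] tool-axes offset [-57.9 -24.5 112.6]
wrist [413. 240.] [649.5, 125.0, 55.2, 43.0, -87.5] tool-axes offset [-34.6  72.6 113. ]
wrist [310. 188.] [561.5, 139.9, 74.0, 46.0, 2.2] tool-axes offset [  6.3  -6.7 112.6]
top [214. 230.] [404.3, 368.0, 57.4, 46.1, -14.4] tool-axes offset [271.4 -87.2 112.2]
top [344. 181.] [570.7, -36.8, 79.1, 53.5, 1.5] tool-axes offset [-164.8  -51.6  112.6]
top [320. 153.] [656.0, 40.9, 53.7, 38.3, -88.5] tool-axes offset [-116.7   53.3  112.9]
(array([268.8, -84.3,  56.7]), array([ 2.10e-01,  6.00e-02, -6.01e+01]))
```

Both placed cases sit well on their pads. On to the last case (top view (214,230)).

Request:
drive_tool(steps="40 -12 0 0 0 -8;80 -25 0 0 0 -16;120 -37 0 0 0 -24;160 -50 0 0 0 -32;200 -62 5 0 0 -40;235 -74 20 0 0 -48;260 -82 40 0 0 -56;270 -85 55 0 0 -59;270 -85 58 0 0 -59;270 -85 58 0 0 -59")

```text
t: 32.1
eef_pos: [0.4077, 0.3669, 0.0957]
orientation: [-179.9, -0.0, 166.3]
force: [0.1, -0.9, 0.4]
opening: 0.0853
grasp_force: 0.0
```

```bash
python3 cl.py
```

```text
[0.4077 0.3669 0.0957] [-1.7994e+02 -2.0000e-02  1.6631e+02]
wrist [322. 202.] [401.6, 371.8, 55.2, 40.8, -13.7] tool-axes offset [ 7.1  3.4 51.7]
top [311. 394.] [-75.9, 52.5, 88.4, 50.6, -88.7] tool-axes offset [ 395.5 -419.9   52.2]
top [351. 370.] [-15.7, -70.8, 85.7, 28.6, 39.6] tool-axes offset [ 307.8 -525.4   52.3]
top [344. 181.] [569.1, -36.8, 82.2, 53.5, 1.5] tool-axes offset [-252.4 -354.    51.9]
top [319. 181.] [567.1, 41.8, 82.2, 53.4, 1.6] tool-axes offset [-231.8 -278.1   51.9]
top [295. 180.] [566.7, 117.2, 79.3, 53.4, 1.8] tool-axes offset [-213.6 -204.9   51.8]
top [320. 153.] [656.0, 40.9, 53.7, 38.3, -88.5] tool-axes offset [-318.4 -257.9   51.8]
top [296. 153.] [654.0, 116.7, 53.8, 38.2, -88.5] tool-axes offset [-298.5 -184.8   51.8]
```

Request:
drive_tool(steps="4 3 25 0 0 0;4 3 50 0 0 0;4 3 63 0 0 0;4 3 68 0 0 0;4 3 70 0 0 0;4 3 70 0 0 0;4 3 70 0 0 0")

```text
t: 32.9
eef_pos: [0.4049, 0.3717, 0.0273]
orientation: [179.9, 0.1, 166.4]
force: [-1.5, 0.3, 0.3]
opening: 0.0853
grasp_force: 0.0
```

Request:
drive_tool(steps="0 0 0 0 0 0;0 0 0 0 0 0;0 0 0 0 0 0;0 0 0 0 0 0;0 0 0 0 0 0;0 0 0 0 0 0;0 0 0 0 0 0;0 0 0 0 0 0", jaw=1)

```text
t: 33.7
eef_pos: [0.4046, 0.3716, 0.0267]
orientation: [179.9, 0.0, 166.4]
force: [-0.2, -0.3, 5.8]
opening: 0.0447
grasp_force: 63.0
```

```bash
python3 -c "
from h import *
print(delta((.654,-.035,.10),1.4),get_obs()['q'])"
```

```text
(array([-337.9, -336.7,  -73.4]), array([ 8.000e-02, -1.000e-02,  7.504e+01])) [ 3.87157194e+01  1.63931598e+01  8.94812978e+01  5.63426574e-03
  7.40523260e+01 -3.77226345e+01]
```

Request:
drive_tool(steps="0 0 -25 0 0 0;0 0 -60 0 0 0;-20 -20 -80 0 0 8;-50 -50 -80 0 0 16;-82 -82 -80 0 0 24;-114 -114 -80 0 0 32;-146 -146 -80 0 0 40;-178 -178 -80 0 0 48;-210 -210 -80 0 0 56;-242 -242 -80 0 0 64")

```text
t: 34.7
eef_pos: [0.583, 0.0775, 0.1052]
orientation: [-179.9, -0.0, 102.1]
force: [0.5, 0.7, 0.1]
opening: 0.0448
grasp_force: 62.3
```

```bash
python3 -c "
from h import *
print(delta((.654,-.035,.10),1.4),get_obs()['eef_pos'])"
```

```text
(array([-124.9,   45.9,    5.1]), array([-8.00e-02, -1.00e-02,  1.07e+01])) [0.58296744 0.07748059 0.10522031]
```

Request:
drive_tool(steps="-40 14 0 0 0 5;-80 28 0 0 0 11;-112 39 0 0 0 11;-125 44 0 0 0 11;-127 45 0 0 0 11;-127 45 20 0 0 11;-127 45 45 0 0 11;-127 45 60 0 0 11;-127 45 68 0 0 11;-127 45 71 0 0 11")

```text
t: 35.7
eef_pos: [0.6537, -0.0344, 0.0348]
orientation: [-179.9, -0.0, 91.5]
force: [-5.1, 1.1, 7.6]
opening: 0.0448
grasp_force: 63.5
```

Request:
drive_tool(steps="0 0 0 0 0 0;0 0 0 0 0 0")

```text
t: 35.9
eef_pos: [0.6546, -0.0351, 0.0361]
orientation: [179.9, 0.0, 91.4]
force: [-0.3, 0.7, 0.2]
opening: 0.0447
grasp_force: 62.4
```

Request:
drive_tool(steps="0 0 0.5 0 0 0;0 0 0.5 0 0 0;0 0 0.5 0 0 0;0 0 0.5 0 0 0;0 0 0.5 0 0 0;0 0 -25 0 0 0;0 0 -65 0 0 0;0 0 -100 0 0 0;-20 -40 -130 0 0 0;-20 -80 -160 0 0 0", jaw=0)

```text
t: 36.9
eef_pos: [0.5766, -0.0582, 0.1932]
orientation: [-180.0, 0.0, 91.4]
force: [-0.7, -0.9, 0.5]
opening: 0.0854
grasp_force: 0.0
```

```bash
python3 look.py l3
```

```text
[ 0.5766 -0.0582  0.1932] [-0.70717456 -0.85719859  0.51562376]
wrist [417. 149.] [668.5, -42.6, 64.3, 49.8, -88.7]
wrist [315. 141.] [571.8, -36.4, 89.8, 52.9, 1.3]
wrist [314.  47.] [569.7, 45.1, 89.6, 53.9, 1.4]
wrist [424.  46.] [665.8, 48.8, 65.9, 49.4, -89.8]
top [295. 180.] [571.1, 119.4, 81.3, 54.7, 1.8]
top [320. 153.] [662.6, 41.1, 55.1, 39.2, -88.5]
top [296. 153.] [660.5, 118.8, 55.1, 39.2, -88.5]
```

View pics/l3.png

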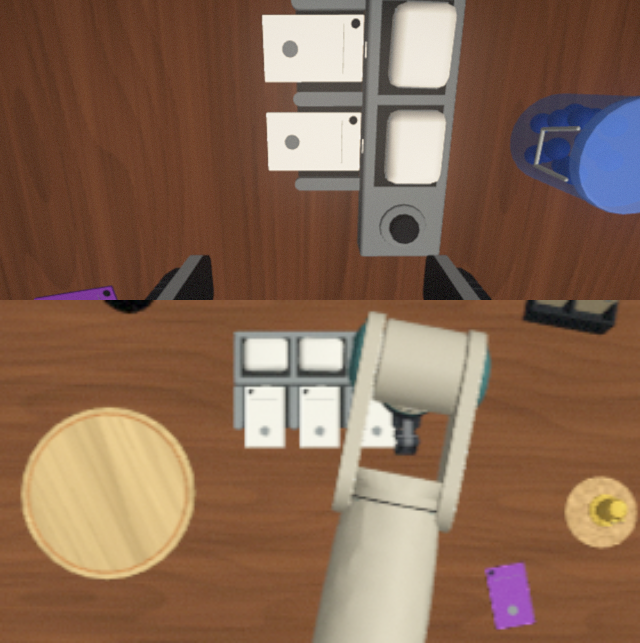

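Everything is in place: cards home, cases on their pads, owl on the coaster. The button shows at (404,228).

Request:
drive_tool(steps="-25 40 0 0 0 0;-52 80 0 0 0 0;-52 80 40 0 0 0;-52 80 80 0 0 0;-52 80 110 0 0 0;-52 80 130 0 0 0;-52 80 138 0 0 0;-52 80 142 0 0 0;-52 80 142 0 0 0", jaw=1)

```text
t: 37.9
eef_pos: [0.6591, -0.1069, 0.0513]
orientation: [180.0, 0.0, 91.4]
force: [-0.1, 0.1, 0.2]
opening: 0.0001
grasp_force: 0.0
```

```bash
python3 look.py l4; python3 - <<'E'
from h import *
print(proj(camera_model("wrist"),[[.656,-.107,.04]]))
E
```

```text
[ 0.6591 -0.1069  0.0513] [-0.10257342  0.14658748  0.1627953 ]
wrist [144.  81.] [569.8, -35.9, 79.4, 52.9, 1.4]
wrist [312.  79.] [655.0, -33.1, 72.6, 56.3, -88.7]
top [357. 382.] [-62.8, -94.7, 93.4, 30.9, 9.0]
top [272. 376.] [-39.5, 175.0, 109.6, 63.1, 77.4]
top [305. 372.] [-29.9, 75.0, 102.1, 46.2, -25.6]
top [319. 181.] [571.5, 42.0, 84.3, 54.8, 1.6]
top [295. 180.] [571.1, 119.4, 81.3, 54.7, 1.8]
top [320. 153.] [662.6, 41.1, 55.1, 39.2, -88.5]
top [296. 153.] [660.5, 118.8, 55.1, 39.2, -88.5]
[[309.70692286 248.8465667 ]]
```

View pics/l4.png

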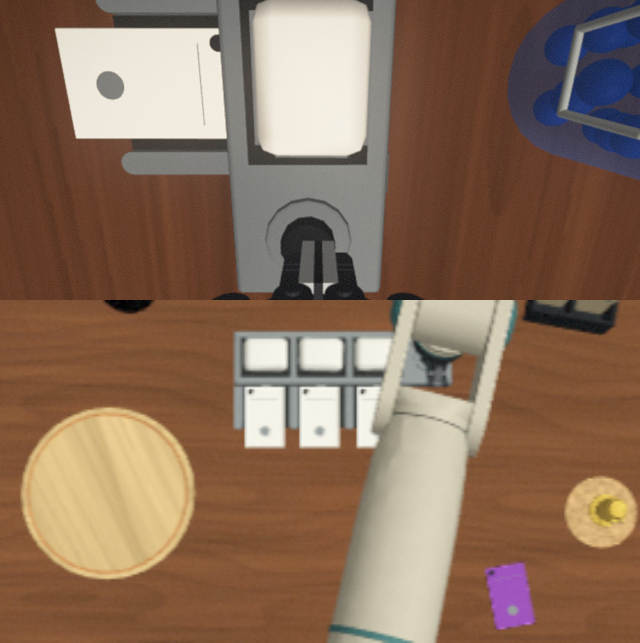

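The fingertip is over the button (dark disc at (308,240)), so I press.

Request:
drive_tool(steps="1 -3 5 0 0 0;1 -3 10 0 0 0;1 -3 14 0 0 0;1 -3 16 0 0 0;1 -3 17.5 0 0 0;1 -3 18.5 0 0 0;1 -3 18.5 0 0 0")

```text
t: 38.7
eef_pos: [0.6564, -0.106, 0.0377]
orientation: [179.9, 0.0, 91.4]
force: [-14.4, 3.2, 27.2]
opening: 0.0003
grasp_force: 13.3
```

```bash
python3 - <<'E'
from h import *
w=camera("wrist")
o=get_obs();print(o["eef_pos"],o["force"],o["wrist_torque"])
save("w",cv2.resize(w[100:300,200:420],None,fx=3,fy=3),"w5")
E
```

```text
[ 0.65637451 -0.10600662  0.03767549] [-13.71216187   2.29190522  26.99580857] [ 0.46539769  2.37763092 -0.04280805]
```

View pics/w5.png

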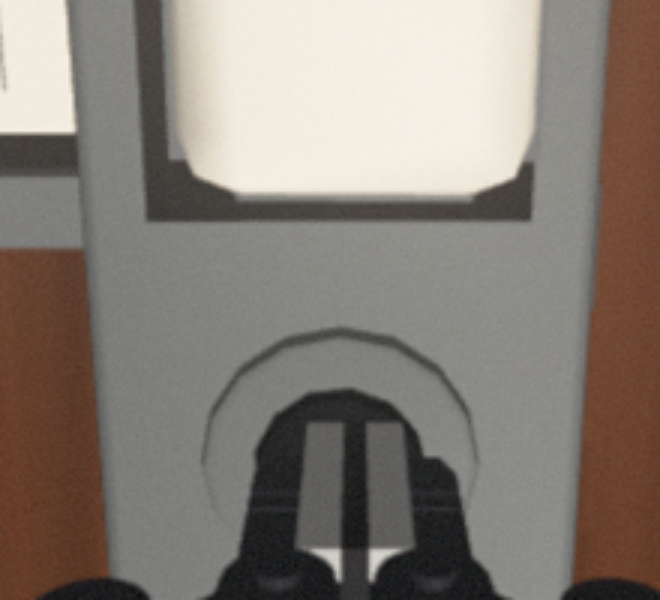

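The press stopped at z 0.0377 with 27 N: the flat tip, sitting slightly low and right of the button centre (340,475 in the crop), seems to rest on the raised collar. I lift, tilt the tool and press with one edge in the button's middle.

Request:
drive_tool(steps="0 0 -12 0 0 0;0 0 -22 0 0 0;6 -2 -22 0 7 0;12 -2 -22 0 14 0;12 -2 -22 0 20 0;12 -2 -16 0 20 0;12 -2 -11 0 20 0;12 -2 -7 0 20 0;12 -2 -4 0 20 0;12 -2 -4 0 20 0")

```text
t: 39.75
eef_pos: [0.6537, -0.0942, 0.04]
orientation: [179.9, -19.8, 91.6]
force: [-10.2, -4.0, 18.6]
opening: -0.0002
grasp_force: 9.0
```

Request:
drive_tool(steps="0.6 0 -1.7 0 0 0;0.6 0 -1.7 0 0 0;0.6 0 -1.7 0 0 0;0.6 0 -1.7 0 0 0")

```text
t: 40.15
eef_pos: [0.6538, -0.0939, 0.0403]
orientation: [179.9, -19.8, 91.6]
force: [-4.7, -4.4, 11.1]
opening: -0.0001
grasp_force: 5.2
```

```bash
python3 - <<'E'
from h import *
for i in range(5):
    camera("top"); o=get_obs(); print(np.round(o["eef_pos"],4),np.round(o["force"],1))
E
```

```text
[ 0.6539 -0.0939  0.0403] [-4.9 -4.4 10.1]
[ 0.6538 -0.0939  0.0403] [-5.4 -4.2 10.7]
[ 0.6538 -0.0939  0.0403] [-4.5 -4.6  9.8]
[ 0.6538 -0.0939  0.0403] [-4.4 -4.5 10.2]
[ 0.6538 -0.0939  0.0403] [-5.1 -4.  10.4]
```

Request:
drive_tool(steps="0.4 0 -1 0 0 0;0.4 0 -1 0 0 0;0.4 0 -1 0 0 0;0.4 0 -1 0 0 0")

```text
t: 40.8
eef_pos: [0.6538, -0.0937, 0.0405]
orientation: [179.9, -19.8, 91.5]
force: [-1.8, -3.7, 7.1]
opening: -0.0004
grasp_force: 3.2
```

Request:
drive_tool(steps="0.4 0 -1 0 0 0;0.4 0 -1 0 0 0;0.4 0 -1 0 0 0;0.4 0 -1 0 0 0")

```text
t: 41.2
eef_pos: [0.6537, -0.0936, 0.0406]
orientation: [179.9, -20.0, 91.5]
force: [0.6, -2.0, 5.0]
opening: 0.0003
grasp_force: 2.4
```

Request:
drive_tool(steps="0.7 0 -2 0 0 0;0.7 0 -2 0 0 0;0.7 0 -2 0 0 0;0.7 0 -2 0 0 0")

```text
t: 41.6
eef_pos: [0.6536, -0.0938, 0.0425]
orientation: [180.0, -20.0, 91.4]
force: [2.3, -1.0, 4.6]
opening: 0.0002
grasp_force: 1.9
```

Request:
drive_tool(steps="0.6 0 -1.6 0 0 0;0.6 0 -1.6 0 0 0;0.6 0 -1.6 0 0 0;0.6 0 -1.6 0 0 0")

```text
t: 42.0
eef_pos: [0.6533, -0.0937, 0.044]
orientation: [-180.0, -20.0, 91.4]
force: [2.9, 0.5, 3.1]
opening: -0.0002
grasp_force: 1.4
```

Request:
drive_tool(steps="0.5 0 -1.4 0 0 0;0.5 0 -1.4 0 0 0;0.5 0 -1.4 0 0 0;0.5 0 -1.4 0 0 0")

```text
t: 42.4
eef_pos: [0.6531, -0.0938, 0.0454]
orientation: [-180.0, -20.0, 91.4]
force: [0.5, 0.5, 1.9]
opening: -0.0004
grasp_force: 1.0
```

Request:
drive_tool(steps="0.5 0 -1.4 0 0 0;0.5 0 -1.4 0 0 0;0.5 0 -1.4 0 0 0;0.5 0 -1.4 0 0 0")

```text
t: 42.8
eef_pos: [0.6531, -0.094, 0.0468]
orientation: [-179.9, -20.0, 91.4]
force: [0.4, -0.2, 1.0]
opening: 0.0001
grasp_force: 0.3
```

The force fell smoothly from 5 N to 1 N over 6.2 mm as I rose, so the button had been fully down and is now springing out. I retreat and check everything.

Request:
drive_tool(steps="10 0 -30 0 0 0;20 0 -60 0 0 0;30 0 -100 0 -7 0;30 0 -140 0 -14 0;30 0 -160 0 -20 0;30 0 -160 0 -20 0")

```text
t: 43.4
eef_pos: [0.6554, -0.1193, 0.2128]
orientation: [179.6, 0.2, 91.6]
force: [0.1, 0.4, 0.1]
opening: 0.0002
grasp_force: 0.0
```

Request:
drive_tool(steps="45 -20 0 0 0 0;90 -45 0 0 0 0;130 -75 0 0 0 0;160 -110 0 0 0 0;190 -150 0 0 0 0;210 -190 0 0 0 0;215 -230 0 0 0 0;215 -270 0 0 0 0;215 -300 0 0 0 0;215 -300 0 0 0 0")

```text
t: 44.4
eef_pos: [0.3461, 0.0871, 0.2064]
orientation: [-179.9, -0.1, 91.5]
force: [1.1, -0.3, 0.7]
opening: 0.0
grasp_force: 0.0
```

```bash
python3 look.py; python3 - <<'E'
from h import *
t=np.load("top.npy");s=camera("scene");w=camera("wrist")
cs=blobs(t,"gold",30)
for c in cs:
    u=c.reshape(-1,2).mean(0)
    if 425<u[0]<465: print("owl px",u,cv2.boundingRect(c))
a=cv2.resize(t[90:250,200:480],(640,366));b=cv2.resize(s[150:350,170:460],(640,441))[:230];save("x",np.vstack([a,b]),"fin")
E
```

```text
[0.3461 0.0871 0.2064] [ 1.09960631 -0.26769814  0.67535448]
wrist [629. 308.] [692.5, -67.9, 63.8, 29.5, -74.2]
wrist [524. 279.] [573.3, -35.7, 85.7, 52.3, 1.4]
wrist [637. 245.] [680.8, 8.5, 31.8, 10.2, -74.2]
wrist [537. 209.] [571.3, 44.9, 85.7, 51.6, 1.4]
wrist [551. 132.] [569.3, 122.1, 85.5, 52.2, 1.4]
top [270. 383.] [-70.9, 181.1, 106.4, 67.6, -81.7]
top [344. 181.] [573.5, -38.5, 84.3, 54.8, 1.5]
top [319. 181.] [571.5, 42.0, 84.3, 54.8, 1.6]
top [295. 180.] [571.1, 119.4, 81.3, 54.7, 1.8]
top [345. 153.] [664.6, -36.6, 55.2, 39.2, -88.5]
top [320. 153.] [662.6, 41.1, 55.1, 39.2, -88.5]
top [296. 153.] [660.5, 118.8, 55.1, 39.2, -88.5]
owl px [445.34883721 221.65116279] (437, 215, 18, 14)
```

View pics/fin.png

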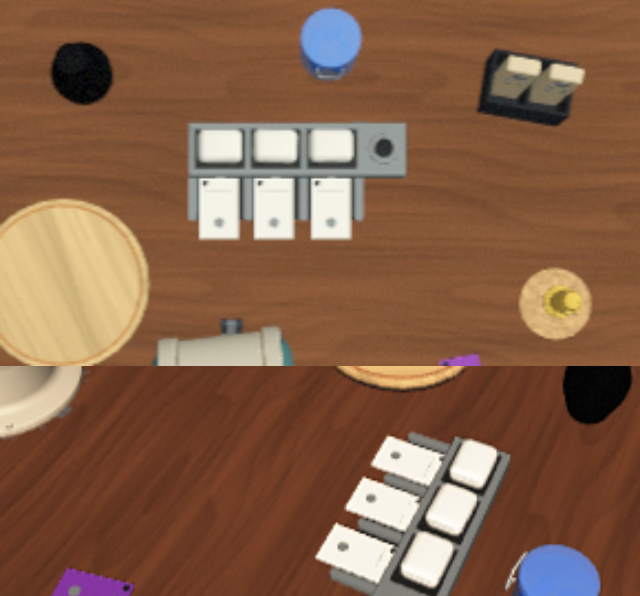

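The final view shows three cards home, three cases on their pads, the owl upright on its coaster (445,222 in the top camera) and the vase, jar and remotes untouched. I hand the job in.

```bash
python3 -c "
from plant import sign_off
print(sign_off())"
```

```text
the job is handed in; nothing more can be done
None
```

The job is handed in, with no verdict shown: the owl stands on its coaster, all three cards are home in their bays, all three cases lie on their pads, and the power button was pressed right down and let go.

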